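Tighten the cap nut of the spray-air manifold with a ring wrench

ROBOT

A 6-joint arm with a two-finger parallel gripper is mounted at the origin on the work surface. World frame = base frame: x ahead of the robot, y to its left, z up, the work surface at z = 0. Lengths are in m, angles in rad, forces in N, time in s.
With the tool pointing down it reaches from about 0.3 to 0.775 m from the base axis. Payload 14.6 kg.
Tool frame: the origin (TCP) lies at the very end of the fingers, on their centre line; the grasp point (between the pads) lies 19 mm behind it; z points along the fingers, y is the line along which they close (so a half turn about z gives the same grasp; the last joint's range is limited). The gripper opens to 85 mm and grips with 20 to 120 N. Pads are 22 mm wide; open, the fingers measure 114 mm over their backs; the gripper's body (76 mm by 85 mm) begins 54 mm behind the grasp point. The pads swing forward as they close: fully open they stand 13 mm farther back than shut.
Start: joints at [-1.222, 0.3, 1.521, -0, 1.321, -0.067], TCP at [0.222, -0.503, 0.231] pointing down, gripper open.
Joint ranges: [-3.03, 3.03], [-0.79, 2.21], [0.23, 2.52], [-1.04, 4.18], [0, 3.07], [-2.55, 2.55]. Speed limits (rad/s): [2.22, 2.22, 2.57, 3.14, 3.14, 3.14].

INTERFACE

Orientations are given as a unit quaternion [x, y, z, w].
In Python, from station import robot gives the robot as it stands.
- The arm moves only by the tool carry_out, never from a script. Its argument "increments" is one flat list of numbers, 7 for each row, row after row: the opening, from 0 (shut) to 1 (fully open), then the shift along the tool's x, y, z normalised to -1 to 1, where 1 is 0.04 m, then the turn, a rotation vector about the tool's x, y, z normalised to -1 to 1, where 1 is 0.12 rad. In form: [jaw, tx, ty, tz, wx, wy, wz, jaw, tx, ty, tz, wx, wy, wz, ...]. A call has 1 to 12 rows; each row shifts and turns the commanded pose from where the row before left it, along the tool's axes as they then stand; what a row does not reach is not made up. A row lasts 1/8 s, in which the tool goes at most 62.5 mm and 10.7 degrees, less where a joint would pass 70% of its speed; a pose out of reach is approached as far as the arm can. A call with a number of a shift or a turn outside -1 to 1 is refused whole. A call with a gripper value outside its range is refused whole. The fingers move at their own pace and stop on an object; "squeeze" is the grip in N (left out, the last holds). Time passes only in rows, so rows that do not move let the fingers close. It gives the time, the measured TCP pose, the force, the opening and the grip force at its end, in the units of the state.
- robot.sense(): the state, without advancing time (a new reading comes with each control period).
- robot.snapshot(name): name is "scene" or "top"; returns (picture, depth): 384x512x3 uint8, red, green, blue; 384x512 float32, m along the optical axis (not along the pixel's ray), 0 where there is no reading.
- robot.camera_info(name): a dict with "fx", "fy", "cx", "cy" (pixels), "R" (3x3) and "t" (3): a world point X has camera coordinates R X + t. Camera axes: x right, y down, z forward; pixel columns grow to the right and rows downward; lengths in m; the calibration is good to about 2 mm. A picture is of the moment at which its call begins. camera_info takes no time and is no camera call.
- robot.finish_job(): hands the job in; it is judged then, once.
The state is a dict: "time_s": time; "joint_pos": joint angles; "qd": joint speeds; "joint_torque": joint torques, N m; "tcp_pos": TCP position; "tool_rot": TCP orientation; "ft_force": force on the tool from outside, world axes, zero at the start; "wrist_torque": the same for the moment, N m; "gripper_width": opening from 0.0 (shut) to 1.0 (fully open); "gripper_force": force on a finger pad.
Only numpy, scipy, OpenCV 4.12 (cv2) and the standard library are available. Lean on these libraries where they do the work, as an engineer would, in place of code of your own. Each camera call takes 0.05 s, during which the arm holds its last target. There are 200 camera calls.

TASK

Take the ring wrench from the rubber mat and use it to tighten the hexagonal brass cap nut of the air manifold, clockwise seen from above, until it is hard home and turns no further; the guard plates leave only a short swing, so lift the wrench off and reseat it further back after each stroke. Then lift the wrench off, leaving the nut tight, and lay it flat on the mat again without dropping it. Turn the nut only with the wrench, not with the fingers, and leave the paint bottle and the tin standing where they are.

Things in the scene. Friction and masses are not known exactly. Their poses are not given: they have to be found in the camera images.
- manifold: Fixed aluminium air manifold block, 150 x 108 mm and 50 mm high, on the bench; origin on the bench directly under the nut's vertical axis, z up. Its -x side, towards the robot, is open; grey guard plates stand left and right (y), a copper riser pipe (32 mm wide at most, top at z = 132 mm) at x = +75 mm. The plates' feet reach y = +/-89 mm, 4 mm high.
- collar (a point): Centre of the top of the round steel collar (radius 34 mm) around the nut's foot, on the nut's axis, 60 mm above the bench. The wrench's underside rests on it when fully seated. Axes as for the manifold.
- guard_left (a point): Top front inner corner of the left guard plate (+y side): plate 5 mm thick, 115 mm high, running 121 mm to the manifold's +x from here, its inner face 56 mm to the side of the nut's axis; this corner is 47 mm to the manifold's -x of the axis.
- guard_right (a point): The same corner of the right plate (-y side). The 18 mm wide handle of the seated wrench, pointing to the manifold's -x, can swing 42 degrees to either side of that direction before it hits the front edge of a plate.
- nut: Greased hexagonal brass cap nut, 20 mm high in all: hexagon 46 mm across flats and 9 mm high, then a tapered hexagonal crown 6 mm high (37 mm across flats at its top), then a round dome 5 mm high. Origin on its axis at the hexagon's underside, 60 mm above the bench; z up; turns with the nut. Flats face along its own +x, -x and every 60 degrees from there.
- nut_turn (a joint): Turn of the nut in rad; grows as the nut is turned clockwise seen from above (tightened). It moves stiffly (about 0.5 N m, the same all the way, and stays where it is left) until it meets a dead stop: hard home, 1.6 to 2.1 rad on from where it starts.
- wrench_head (a point): Centre of the flat steel ring wrench's head, half-way up (11 mm over its underside). Hexagonal ring, open at top and bottom: 48.5 mm across flats inside, 68.5 mm outside. Inner flats face along the wrench's own x and every 60 degrees. It slips over the nut when the flats line up within about 5 degrees and has about 6 degrees of play either way. Handle to the wrench's own -x, z up.
- wrench_grip (a point): Point on the straight bar handle, half-way up, 125 mm from the head's centre: a good place to grasp, across the 18 mm width (wrench's y). The handle is 18 mm wide, 22 mm high and ends 190 mm from the head's centre; axes as for wrench_head.
- mat: Thin black rubber tool mat fixed on the bench, 300 (x) x 200 (y) x 3 mm, origin at the centre of its underside. The wrench lies on it at the start, the handle towards the robot.
- palette: Fixed plywood painter's palette, 240 x 170 x 8 mm, flat on the bench, with dabs of paint; not needed. It lies on the other side from the mat (left or right).
- wrench: The ring wrench as a whole, flat, 22 mm high, 0.24 to 0.39 kg: origin at the head's centre on the underside, axes as for wrench_head.
- paint_bottle: Standing paint bottle, 48 mm wide, 115 mm high, origin under its base; leave alone.
- paint_tin: Standing steel paint tin, 72 mm wide, 90 mm high, origin under its base; leave alone.
Mind the look-alikes: they are no part of the job. There is more than one size of the wrench; the job needs the larger.

How it is judged:
By the outcome, as a careful person would: the job done as asked, in the order asked, and still so for the second after the job is handed in, with the robot touching nothing.
It also fails if it takes over 72 s, if anything falls off the work surface, if the arm or the gripper's body presses on something with over 40 N, if the wrist force passes 120 N, or if a joint passes its speed limit or range.

## Working session

There is one attempt and no reset: what is moved stays moved. The work goes in short steps, Python scripts to look and compute and a tool call to move; the robot and the scene stay as the last step left them, time stands still between calls to the robot, and variables do not carry over. Pictures are saved under pics/ and viewed, at most 10 in all, crops included, and the job is handed in when it is done.

Besides the shell and the picture viewer there is one more tool, called after "Call:" as name(argument=value, ...) on one line, values as JSON. carry_out: Moves the arm, as the interface text tells. Scaled input: -1 to 1 covers 0.04 m each way for a shift and 0.12 rad each way for a turn. Its arguments: {"type":"object","properties":{"increments":{"type":"array"},"squeeze":{"type":"number"}},"required":["increments"]}

```bash
ls; mkdir -p pics
python3 - <<'E'
from station import robot
import cv2,numpy as np
for n in("scene","top"):
    p,d=robot.snapshot(n); cv2.imwrite(f"pics/{n}0.png",p[:,:,::-1]); np.save(f"pics/{n}0d.npy",d)
    c=robot.camera_info(n); print(n,c)
s=robot.sense(); print(s)
E
```

```text
pics
scene {'fx': 428.9732242702196, 'fy': 428.9732242702196, 'cx': 250.19145697133274, 'cy': 193.19666143120233, 'R': array([[ 0.8375856 ,  0.54625237,  0.00766175],
       [ 0.33851712, -0.50794898, -0.79208206],
       [-0.42878493,  0.66603017, -0.61036653]]), 't': array([-0.42269919, -0.12747648,  1.53912501])}
top {'fx': 492.4984606955995, 'fy': 492.4984606955995, 'cx': 248.35564624616413, 'cy': 195.72969859664929, 'R': array([[ 1.90222659e-03, -9.99726005e-01, -2.33301574e-02],
       [-9.96451230e-01,  6.82910332e-05, -8.41721001e-02],
       [ 8.41506306e-02,  2.34074784e-02, -9.96178077e-01]]), 't': array([-0.05456761,  0.52523834,  1.30701648])}
{'time_s': 0.1, 'joint_pos': array([-1.22160177e+00,  3.00441609e-01,  1.52151569e+00,  1.15505227e-05,
        1.32070683e+00, -6.66100173e-02]), 'qd': array([ 8.00768767e-05, -5.60370584e-04, -2.51195999e-03,  2.02921622e-03,
       -1.41049520e-03, -6.36505611e-04]), 'joint_torque': array([ 1.99229282e-03, -5.44380069e+01, -3.62368476e+01, -5.74200340e-05,
        3.02004315e-03, -7.20718094e-05]), 'tcp_pos': array([ 0.22208238, -0.50294065,  0.23076515]), 'tool_rot': array([ 9.78466207e-01,  2.06406383e-01, -6.99051832e-05, -5.31188762e-04]), 'ft_force': array([ 0.58185435, -0.43291851,  0.0054861 ]), 'wrist_torque': array([-0.07374176,  0.00818763,  0.00922243]), 'gripper_force': 0.0, 'gripper_width': 1.0031306560990438}
```

View pics/top0.png

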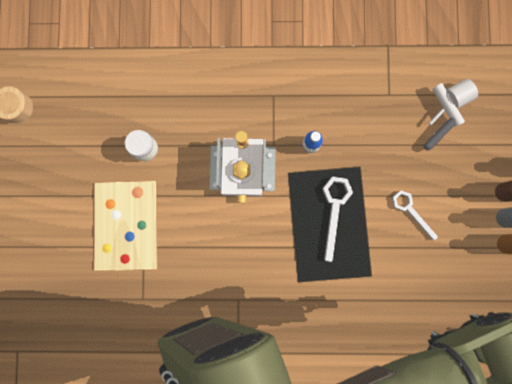

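View pics/scene0.png

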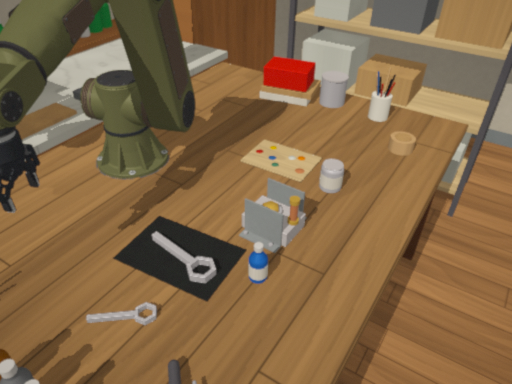

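Top view: candidates are the wrench on the black mat (head ≈ (338,190), handle end ≈ (329,260)) and a shorter one on the bare bench (head ≈ (403,201)). The mat one is longer and lies on the mat, so it fits. Manifold nut ≈ (241,170), bottle (313,140), tin (141,146). I'll confirm with a crop and measure.

```bash
cat > h.py <<'E'
import numpy as np,cv2
from station import robot
def ray(c,u,v,z):
    R,t=np.array(c["R"]),np.array(c["t"]); o=-R.T@t
    d=R.T@np.array([(u-c["cx"])/c["fx"],(v-c["cy"])/c["fy"],1]); return o+d*(z-o[2])/d[2]
def proj(c,X):
    q=np.array(c["R"])@np.array(X)+c["t"]; return np.array([c["fx"]*q[0]/q[2]+c["cx"],c["fy"]*q[1]/q[2]+c["cy"]])
def snap(n,name):
    p,d=robot.snapshot(n); cv2.imwrite(f"pics/{name}.png",p[:,:,::-1]); return p,d
def cloud(c,d):
    v,u=np.indices(d.shape); q=np.stack([(u-c["cx"])/c["fx"]*d,(v-c["cy"])/c["fy"]*d,d],-1)
    return (q-np.array(c["t"]))@np.array(c["R"])
E
python3 - <<'E'
from h import *
p=cv2.imread("pics/top0.png"); d=np.load("pics/top0d.npy"); c=robot.camera_info("top")
a=cv2.resize(p[125:215,200:290],(400,400),interpolation=cv2.INTER_CUBIC)
b=cv2.resize(p[165:285,280:440],(533,400),interpolation=cv2.INTER_CUBIC)[:,:400+0]
b=cv2.resize(p[165:270,320:440],(457,400),interpolation=cv2.INTER_CUBIC)[:,:400]
cv2.imwrite("pics/crop0.png",np.hstack([a,b]))
g=cv2.cvtColor(p,cv2.COLOR_BGR2GRAY); hsv=cv2.cvtColor(p,cv2.COLOR_BGR2HSV)
m=((g>130)&(hsv[...,1]<60)).astype(np.uint8)
n,l,st,ce=cv2.connectedComponentsWithStats(m)
for i in range(1,n):
    if st[i,4]>80: print(i,st[i],ce[i].round(1))
# larger wrench
i=l[200,345] or l[230,333]
vs,us=np.nonzero(l==i); P=np.array([ray(c,u,v,.025)[:2] for u,v in zip(us,vs)])
mu=P.mean(0); w,V=np.linalg.eigh(np.cov((P-mu).T)); ax=V[:,1]*np.sign(V[0,1]); s=(P-mu)@ax
print("wrench axis",ax,np.degrees(np.arctan2(ax[1],ax[0])),"ends",mu+ax*s.min(),mu+ax*s.max(),np.ptp(s))
X=cloud(c,d); print("nut depth"); print((X[160:182:2,230:254:2,2]*1000).round(0).astype(int))
E
```

```text
1 [434  79  44  47 930] [457.3  97.2]
3 [124 130  34  31 766] [140.8 144.8]
5 [311 131  11  11  85] [315.3 135.8]
8 [ 210  138   66   58 2881] [243.5 167.3]
13 [323 177  30  85 814] [334.5 213.7]
15 [393 191  45  49 433] [413.3 212.7]
17 [111 209  11  12  97] [115.8 214.4]
wrench axis [ 0.98971971 -0.14302058] -8.222672308044194 ends [ 0.35164242 -0.26635119] [ 0.57497939 -0.29862475] 0.22565679153808088
nut depth
[[50 48 61 60 58 70 67 59 61 58 50 48]
 [47 60 61 60 76 73 76 74 72 61 62 47]
 [48 59 75 76 79 81 82 76 76 72 64 60]
 [66 61 72 73 82 77 80 83 76 78 63 62]
 [59 58 78 78 77 75 81 81 80 74 70 55]
 [60 56 76 80 83 81 77 78 80 69 68 54]
 [55 60 72 75 77 83 79 80 73 74 67 61]
 [58 61 70 74 76 73 78 81 75 77 65 59]
 [51 60 60 66 70 74 75 73 74 63 61 61]
 [47 60 58 59 56 70 68 65 58 56 57 54]
 [55 52 58 57 57 59 63 57 56 61 53 47]]
```

View pics/crop0.png

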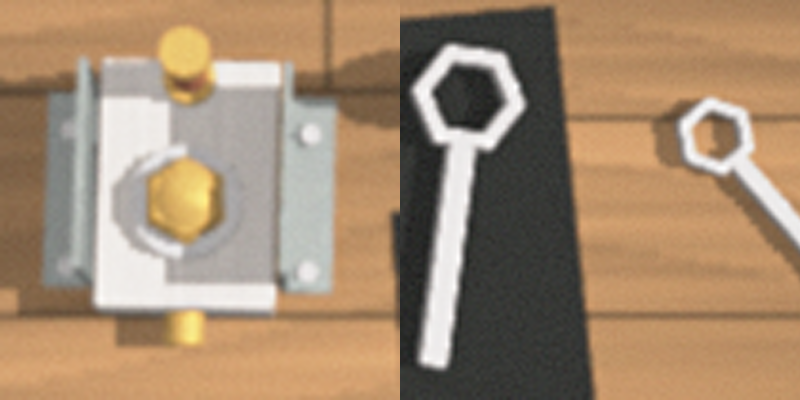

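```bash
cat >> h.py <<'E'
def brass(p):
    hsv=cv2.cvtColor(p,cv2.COLOR_RGB2HSV); return ((hsv[...,0]>12)&(hsv[...,0]<32)&(hsv[...,1]>120)&(hsv[...,2]>90)).astype(np.uint8)
def hexfit(P):
    # radial Fourier: centre then 6-fold phase -> flat-facing direction mod 60
    P=np.array(P); ce=P.mean(0)
    for _ in range(10):
        a=np.arctan2(*(P-ce).T[::-1]); r=np.linalg.norm(P-ce,axis=1)
        A=np.c_[np.ones_like(a),np.cos(a),np.sin(a),np.cos(6*a),np.sin(6*a)]
        k=np.linalg.lstsq(A,r,rcond=None)[0]; ce=ce+k[1:3]
    return ce,k[0],np.hypot(*k[3:]),(np.degrees(np.arctan2(k[4],k[3]))/6+30+30)%60-30
def wrench(p,c,z,box,thr=130):
    x0,x1,y0,y1=box; hsv=cv2.cvtColor(p,cv2.COLOR_RGB2HSV)
    m=((hsv[...,2]>thr)&(hsv[...,1]<60)).astype(np.uint8); k=np.zeros_like(m); k[y0:y1,x0:x1]=1; m*=k
    n,l,st,ce=cv2.connectedComponentsWithStats(m); i=1+np.argmax(st[1:,4]); vs,us=np.nonzero(l==i)
    P=np.array([ray(c,u,v,z)[:2] for u,v in zip(us,vs)])
    mu=P.mean(0); V=np.linalg.eigh(np.cov((P-mu).T))[1]; ax=V[:,1]*np.sign(V[0,1])
    for _ in range(3):
        s=(P-mu)@ax; far=s.min()
        h=P[(s-far>.01)&(s-far<.14)]; hm=h.mean(0); V=np.linalg.eigh(np.cov((h-hm).T))[1]; ax=V[:,1]*np.sign(V[0,1]); 
    s=(P-hm)@ax; return hm,ax,np.degrees(np.arctan2(ax[1],ax[0])),hm+ax*(s.max()-.03425),hm+ax*(s.min()+.190)
E
python3 - <<'E'
from h import *
c=robot.camera_info("top")
p=np.mean([robot.snapshot("top")[0].astype(float) for _ in range(6)],0).astype(np.uint8)
cv2.imwrite("pics/top1.png",p[:,:,::-1])
hm,ax,yaw,h1,h2=wrench(p,c,.025,(318,358,170,270)); print("wrench",yaw,h1,h2,"grip",(h1+h2)/2-.125*ax)
S=8; x0,y0=222,150; roi=cv2.resize(p[y0:190,x0:262],None,fx=S,fy=S,interpolation=cv2.INTER_CUBIC)
m=brass(roi); n,l,st,ce=cv2.connectedComponentsWithStats(m); print([(s.tolist(),q.round()) for s,q in zip(st,ce) if s[4]>500])
i=1+np.argmax(st[1:,4]); cs=max(cv2.findContours((l==i).astype(np.uint8),0,1)[0],key=cv2.contourArea)[:,0]
P=[ray(c,(u+.5)/S-.5+x0,(v+.5)/S-.5+y0,.066)[:2] for u,v in cs]; print("nut",hexfit(P))
g=cv2.cvtColor(p,cv2.COLOR_RGB2GRAY).astype(float)
vis=cv2.drawContours(cv2.resize(p[y0-20:210,x0-20:282],None,fx=8,fy=8,interpolation=cv2.INTER_CUBIC)[:,:,::-1].copy(),[cs+160],-1,(255,0,0),1)
cv2.imwrite("pics/nut1.png",vis[:, :])
print(vis.shape)
E
python3 - <<'E'
import cv2; v=cv2.imread("pics/nut1.png"); cv2.imwrite("pics/nut1.png",cv2.resize(v,(600,600)))
E
```

```text
wrench -8.226690291828204 [ 0.54106276 -0.2938541 ] [ 0.53967083 -0.29365286] grip [ 0.41665309 -0.27586723]
[([0, 0, 320, 320, 88601], array([160., 159.])), ([93, 89, 128, 146, 13799], array([155., 160.]))]
nut (array([ 0.59044198, -0.03582242]), np.float64(0.02187103011392817), np.float64(0.0011630996021412745), np.float64(-28.283500021527033))
(640, 640, 3)
```

View pics/nut1.png

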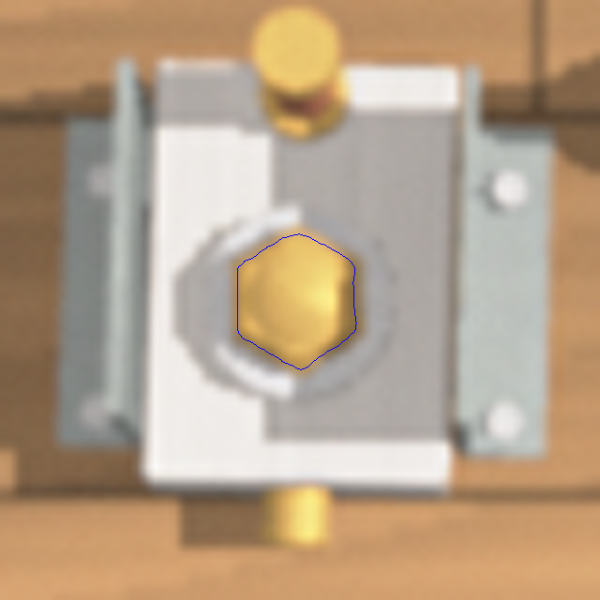

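Call:
carry_out(increments=[1,0,0,0,0,0,0.93,1,0,0,0,0,0,0.93,1,0,0,0,0,0,0.93,1,0,0,0,0,0,0.93,1,0,0,0,0,0,0.93,1,0.58,-0.9,0.5,0,0,0,1,0.58,-0.9,0.5,0,0,0,1,0.58,-0.9,0.5,0,0,0,1,0.58,-0.9,0.5,0,0,0,1,0.58,-0.9,0.5,0,0,0,1,0.58,-0.9,0.5,0,0,0,1,0.53,-0.9,0.5,0,0,0], squeeze=100)

```text
time_s: 1.9
tcp_pos: [0.4176, -0.2753, 0.0908]
tool_rot: [0.997, -0.071, 0.0, 0.0]
ft_force: [-0.4, 0.3, -0.3]
gripper_width: 1.003
gripper_force: 0.0
```

```bash
cat >> h.py <<'E'
from scipy.spatial.transform import Rotation as Ro
def to(x,y,z,yaw):
    s=robot.sense(); R=Ro.from_quat(s["tool_rot"]); T=Ro.from_euler('z',yaw,degrees=True)*Ro.from_quat([1,0,0,0])
    d=np.array([x,y,z])-s["tcp_pos"]
    print("t",round(s["time_s"],2),"tcp",s["tcp_pos"].round(4),"yaw",np.degrees(np.arctan2(*R.as_matrix()[[1,0],0])).round(2),"F",s["ft_force"].round(1),"M",s["wrist_torque"].round(2),"grip",round(s["gripper_width"],3),round(s["gripper_force"],1))
    print("turn units",((R.inv()*T).as_rotvec()/.12).round(3),"shift after turn",(T.inv().apply(d)/.04).round(3),"before",(R.inv().apply(d)/.04).round(3))
E
python3 -c "
from h import *
to(.4167,-.2759,.005,-8.2)"
```

```text
t 1.9 tcp [ 0.4176 -0.2753  0.0908] yaw -8.14 F [-0.4  0.3 -0.3] M [-0.02 -0.06 -0.02] grip 1.003 0.0
turn units [ 0.002 -0.004  0.008] shift after turn [-0.019  0.018  2.145] before [-0.02   0.017  2.145]
```

Call:
carry_out(increments=[1,-0.02,0.02,0.7,0,0,0,1,0,0,0.7,0,0,0,1,0,0,0.5,0,0,0,1,0,0,0.2,0,0,0,0,0,0,0,0,0,0,0,0,0,0,0,0,0,0,0,0,0,0,0,0,0,0,0,0,0,0,0,0,0,0,0,0,0,0,0,0,0,0,0,0,0], squeeze=100)

```text
time_s: 3.15
tcp_pos: [0.416, -0.2773, 0.0081]
tool_rot: [0.997, -0.071, 0.0, 0.0]
ft_force: [-2.4, 2.6, 10.1]
gripper_width: 0.182
gripper_force: 99.5
```

```bash
python3 -c "
from h import *
to(.4167,-.2759,.160,-8.2)"
```

```text
t 3.15 tcp [ 0.416  -0.2773  0.0081] yaw -8.14 F [-2.4  2.6 10.1] M [0.46 0.47 0.05] grip 0.182 99.5
turn units [ 0.004 -0.006  0.009] shift after turn [ 0.012 -0.036 -3.796] before [ 0.015 -0.035 -3.796]
```

Call:
carry_out(increments=[0,0,0,-0.4,0,0,0,0,0,0,-0.8,0,0,0,0,0,0,-0.9,0,0,0,0,0,0,-0.9,0,0,0,0,0,0,-0.6,0,0,0,0,0,0,0,0,0,0])

```text
time_s: 3.9
tcp_pos: [0.4162, -0.2774, 0.1532]
tool_rot: [0.997, -0.071, 0.001, 0.001]
ft_force: [1.0, 0.8, -2.3]
gripper_width: 0.182
gripper_force: 98.0
```

```bash
python3 -c "
from h import *
c=robot.camera_info('top'); C=ray(c,241.8,169.8,.065); print(C, [ray(c,241.8-.5,169.8,.065),ray(c,242.3,169.8,.065)])
a=np.radians(31.5); to(C[0]-.125*np.cos(a),C[1]-.125*np.sin(a),.150,31.5)
p,_=snap('scene','lift'); cv2.imwrite('pics/lift.png',cv2.resize(p[120:340,60:360],(600,440))[:,:,::-1])"
```

```text
[ 0.58982877 -0.03778773  0.065     ] [array([ 0.58983049, -0.03647625,  0.065     ]), array([ 0.58982705, -0.03909916,  0.065     ])]
t 3.9 tcp [ 0.4162 -0.2774  0.1532] yaw -8.15 F [ 1.   0.8 -2.3] M [-0.03  0.18 -0.01] grip 0.182 98.0
turn units [ 0.023 -0.019 -5.767] shift after turn [ 3.707 -2.84   0.08 ] before [ 1.042 -4.552  0.075]
```

View pics/lift.png

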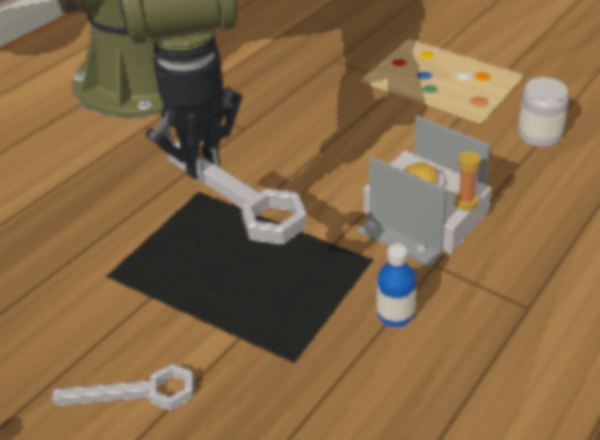

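Wrench is held level by the gripper (head at ≈(273,215) in the crop), mat clear.

Call:
carry_out(increments=[0,0.175,-0.76,0,0,0,0,0,0.175,-0.76,0,0,0,0,0,0.175,-0.76,0,0,0,0,0,0.175,-0.76,0,0,0,0,0,0.175,-0.76,0,0,0,0,0,0.165,-0.75,0,0,0,0,0,0,0,0,0,0,-0.96,0,0,0,0,0,0,-0.96,0,0,0,0,0,0,-0.96,0,0,0,0,0,0,-0.96,0,0,0,0,0,0,-0.96,0,0,0,0,0,0,-0.96])

```text
time_s: 5.45
tcp_pos: [0.482, -0.1026, 0.1498]
tool_rot: [0.962, 0.273, -0.001, -0.001]
ft_force: [0.2, -0.2, -2.0]
gripper_width: 0.18
gripper_force: 98.1
```

Call:
carry_out(increments=[0,0,0,0.4,0,0,0,0,0,0,0.4,0,0,0,0,0,0,0,0,0,0])

```text
time_s: 5.82
tcp_pos: [0.4817, -0.1025, 0.1172]
tool_rot: [0.963, 0.27, -0.002, -0.001]
ft_force: [-0.4, -0.3, -2.1]
gripper_width: 0.183
gripper_force: 98.1
```

```bash
python3 -c "
from h import *
C=[.5898,-.0378]
a=np.radians(31.5); to(C[0]-.125*np.cos(a),C[1]-.125*np.sin(a),.100,31.5)
p,_=snap('top','over'); cv2.imwrite('pics/over.png',cv2.resize(p[120:220,190:290],(600,600),interpolation=cv2.INTER_CUBIC)[:,:,::-1])"
```

```text
t 5.83 tcp [ 0.4817 -0.1025  0.1172] yaw 31.37 F [-0.4 -0.3 -2.1] M [-0.05  0.1   0.02] grip 0.183 98.1
turn units [-0.023  0.021 -0.019] shift after turn [0.024 0.032 0.429] before [0.025 0.033 0.429]
```

View pics/over.png

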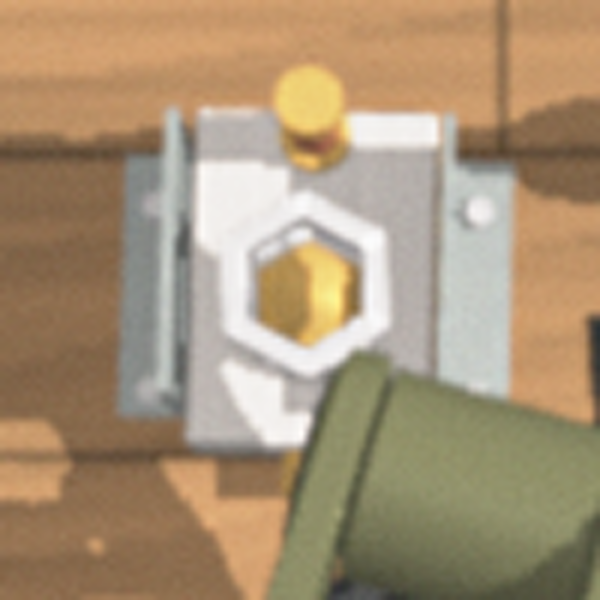

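```bash
python3 -c "
from h import *
c=robot.camera_info('top')
f=lambda X:((proj(c,X)-[190,120]+.5)*6).round(1)
s=robot.sense(); R=Ro.from_quat(s['tool_rot']).as_matrix(); h=s['tcp_pos']+.125*R[:,0]; print(h)
print('ring exp view',f([h[0],h[1],h[2]-.005+.022]), 'at underside',f([h[0],h[1],h[2]-.005]))
print('ring world from (306,284)',ray(c,190+306/6-.5,120+284/6-.5,h[2]+.017))
print('nut C view',f([.5898,-.0378,.065]),f([.5898,-.0378,.08]))
for n in range(3):pass
p=cv2.imread('pics/over.png'); 
g=cv2.cvtColor(p,cv2.COLOR_BGR2GRAY); hs=cv2.cvtColor(p,cv2.COLOR_BGR2HSV)
m=((hs[...,1]>90)).astype(np.uint8); n,l,st,ce=cv2.connectedComponentsWithStats(m); i=l[300,306]; print(st[i],ce[i])
# outer right/left white edges on rows
for r in (260,285,310):
  row=g[r,215:400].astype(int); w=np.nonzero(row>215)[0]+215; print(r,w.min(),w.max())
"
```

```text
[ 0.58898192 -0.03759762  0.11810235]
ring exp view [307.1 280.7] at underside [309.2 288.2]
ring world from (306,284) [ 0.58758934 -0.03713621  0.13510235]
nut C view [313.8 301.9] [312.6 297.1]
[ 260  244   98  101 7447] [308.09493756 293.08889486]
260 221 385
285 222 387
310 224 388
```

Call:
carry_out(increments=[0,0.04,0.02,0.3,0,0,0,0,0,0,0.35,0,0,0,0,0,0,0.2,0,0,0,0,0,0,0.1,0,0,0,0,0,0,0.1,0,0,0,0,0,0,0,0,0,0])

```text
time_s: 6.62
tcp_pos: [0.4845, -0.1027, 0.0772]
tool_rot: [0.963, 0.271, -0.0, -0.0]
ft_force: [-0.4, -0.3, -3.3]
gripper_width: 0.182
gripper_force: 98.2
```

```bash
python3 -c "
from h import *
C=[.5898,-.0370]
a=np.radians(31.5); to(C[0]-.125*np.cos(a),C[1]-.125*np.sin(a),.065,31.5)"
```

```text
t 6.62 tcp [ 0.4845 -0.1027  0.0772] yaw 31.46 F [-0.4 -0.3 -3.3] M [-0.04  0.11 -0.01] grip 0.182 98.2
turn units [-0.     0.    -0.006] shift after turn [-0.023 -0.024  0.305] before [-0.023 -0.024  0.305]
```

Call:
carry_out(increments=[0,0,0,0.1,0,0,0,0,0,0,0.1,0,0,0,0,0,0,0.1,0,0,0,0,0,0,0,0,0,0])

```text
time_s: 7.12
tcp_pos: [0.4845, -0.1027, 0.0652]
tool_rot: [0.963, 0.271, 0.0, -0.0]
ft_force: [-0.1, 0.4, -0.6]
gripper_width: 0.182
gripper_force: 98.5
```

```bash
python3 -c "
from h import *
C=[.5898,-.0370]
a=np.radians(31.5); to(C[0]-.125*np.cos(a),C[1]-.125*np.sin(a),.065,31.5)
p,_=snap('top','seat'); cv2.imwrite('pics/seat.png',cv2.resize(p[120:220,190:290],(600,600),interpolation=cv2.INTER_CUBIC)[:,:,::-1])"
```

```text
t 7.12 tcp [ 0.4845 -0.1027  0.0652] yaw 31.45 F [-0.1  0.4 -0.6] M [0.09 0.12 0.05] grip 0.182 98.5
turn units [-0.001 -0.    -0.007] shift after turn [-0.023 -0.025  0.004] before [-0.023 -0.025  0.004]
```

View pics/seat.png

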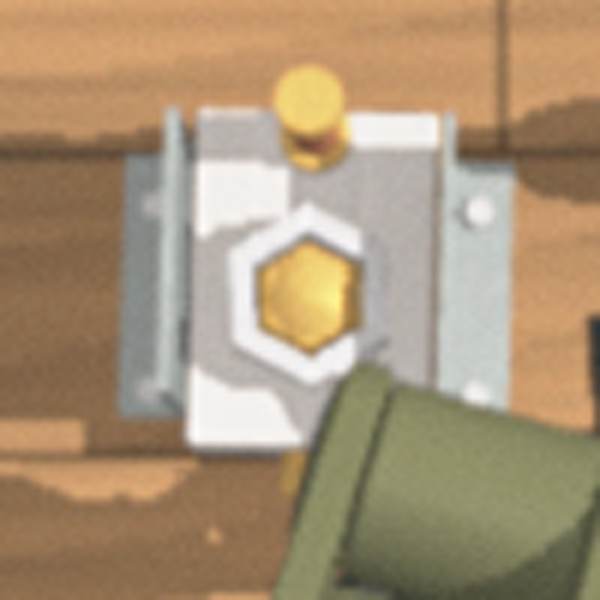

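Ring seated around the nut (centre ≈(307,294) in the crop), underside at about 60 mm. Starting the stroke about the nut axis.

Call:
carry_out(increments=[0,0.0144,-0.3,0,0,0,0.8,0,0.0144,-0.3,0,0,0,0.8,0,0.0144,-0.3,0,0,0,0.8])

```text
time_s: 7.55
tcp_pos: [0.4697, -0.0695, 0.0652]
tool_rot: [0.992, 0.129, -0.001, 0.0]
ft_force: [-1.5, -2.3, -1.6]
gripper_width: 0.182
gripper_force: 98.5
```

```bash
cat >> h.py <<'E'
def head():
    s=robot.sense(); R=Ro.from_quat(s["tool_rot"]).as_matrix(); print("head",(s["tcp_pos"]+.125*R[:,0]).round(4),"Ftool",(R.T@s["ft_force"]).round(1))
E
python3 -c "
from h import *
to(.4845,-.1027,.065,31.5); head()"
```

```text
t 7.55 tcp [ 0.4697 -0.0695  0.0652] yaw 14.8 F [-1.5 -2.3 -1.6] M [-0.22  0.28  0.47] grip 0.182 98.5
turn units [-1.000e-03  1.100e-02 -2.429e+00] shift after turn [-0.117  0.901  0.006] before [0.147 0.896 0.006]
head [ 0.5905 -0.0376  0.0651] Ftool [-2.1  1.9  1.6]
```

Call:
carry_out(increments=[0,0.0144,-0.3,0,0,0,0.8,0,0.0144,-0.3,0,0,0,0.8,0,0.0144,-0.3,0,0,0,0.8,0,0.0144,-0.3,0,0,0,0.8,0,0.0144,-0.3,0,0,0,0.8,0,0.0144,-0.3,0,0,0,0.8,0,0.0144,-0.3,0,0,0,0.8,0,0.0144,-0.3,0,0,0,0.8,0,0.0144,-0.3,0,0,0,0.8,0,0,0,0,0,0,0])

```text
time_s: 8.8
tcp_pos: [0.4865, 0.0355, 0.0648]
tool_rot: [0.955, -0.297, -0.002, -0.0]
ft_force: [-13.6, 13.2, 3.8]
gripper_width: 0.181
gripper_force: 99.3
```

```bash
python3 -c "
from h import *
to(.4845,-.1027,.065,31.5); head()
p,_=snap('top','s1'); cv2.imwrite('pics/s1.png',cv2.resize(p[120:220,190:290],(600,600),interpolation=cv2.INTER_CUBIC)[:,:,::-1])"
```

```text
t 8.8 tcp [0.4865 0.0355 0.0648] yaw -34.53 F [-13.6  13.2   3.8] M [2.09 1.88 0.51] grip 0.181 99.3
turn units [-0.014  0.041 -9.604] shift after turn [-1.848  2.919 -0.005] before [ 1.916  2.874 -0.01 ]
head [ 0.5895 -0.0354  0.0642] Ftool [-18.7  -3.2  -3.7]
```

View pics/s1.png

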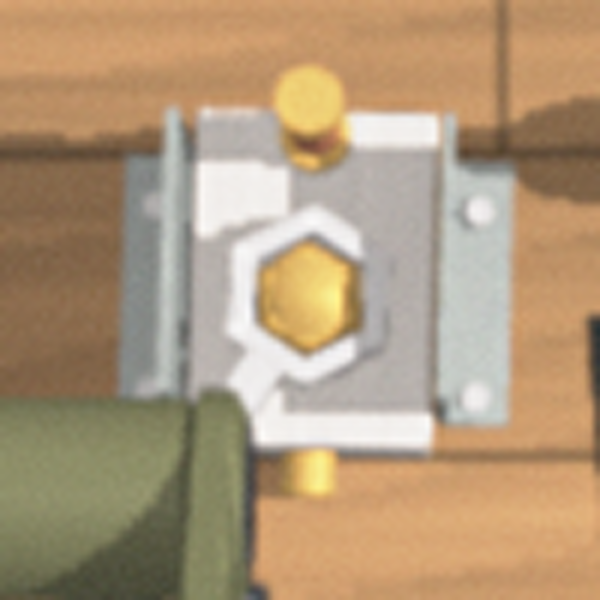

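Nut has turned about 60° with the wrench (ring centre ≈(308,296), handle towards lower left, plates clear). Relieve radial load and back off the play before lifting.

Call:
carry_out(increments=[0,-0.03,0.12,0,0,0,-0.35,0,-0.02,0.12,0,0,0,-0.35,0,0,0,0,0,0,0])

```text
time_s: 9.22
tcp_pos: [0.4812, 0.0267, 0.0654]
tool_rot: [0.966, -0.257, 0.0, -0.0]
ft_force: [-0.4, 1.1, -1.6]
gripper_width: 0.183
gripper_force: 98.3
```

```bash
cat >> h.py <<'E'
def nuthex():
    c=robot.camera_info("top"); p=np.mean([robot.snapshot("top")[0].astype(float) for _ in range(3)],0).astype(np.uint8)
    S=8; x0,y0=222,150; roi=cv2.resize(p[y0:190,x0:262],None,fx=S,fy=S,interpolation=cv2.INTER_CUBIC)
    m=brass(roi); n,l,st,ce=cv2.connectedComponentsWithStats(m); i=1+np.argmax(st[1:,4])
    cs=max(cv2.findContours((l==i).astype(np.uint8),0,1)[0],key=cv2.contourArea)[:,0]
    print("nut",hexfit([ray(c,(u+.5)/S-.5+x0,(v+.5)/S-.5+y0,.066)[:2] for u,v in cs]))
E
python3 -c "
from h import *
to(.4845,-.1027,.065,31.5); head(); nuthex()"
```

```text
t 9.22 tcp [0.4812 0.0267 0.0654] yaw -29.76 F [-0.4  1.1 -1.6] M [0.15 0.03 0.05] grip 0.183 98.3
turn units [-0.00e+00 -1.00e-03 -8.91e+00] shift after turn [-1.62   2.801  0.011] before [1.677 2.767 0.011]
head [ 0.5897 -0.0354  0.0654] Ftool [-0.9 -0.8  1.6]
nut (array([ 0.59159177, -0.03599115]), np.float64(0.021554443417087597), np.float64(0.0012716187763523528), np.float64(-27.187473239771244))
```

Call:
carry_out(increments=[0,0,0,-0.2,0,0,0,0,0,0,-0.3,0,0,0,0,0,0,-0.25,0,0,0,0,0,0,0,0,0,0])

```text
time_s: 9.88
tcp_pos: [0.4817, 0.0267, 0.0963]
tool_rot: [0.967, -0.257, 0.001, -0.0]
ft_force: [0.4, -0.3, -3.3]
gripper_width: 0.182
gripper_force: 98.2
```

Call:
carry_out(increments=[0,0.0152,0.31,0,0,0,-0.817,0,0.0152,0.31,0,0,0,-0.817,0,0.0152,0.31,0,0,0,-0.817,0,0.0152,0.31,0,0,0,-0.817,0,0.0152,0.31,0,0,0,-0.817,0,0.0152,0.31,0,0,0,-0.817,0,0.0152,0.31,0,0,0,-0.817,0,0.0152,0.31,0,0,0,-0.817,0,0.0152,0.31,0,0,0,-0.817,0,0.0152,0.31,0,0,0,-0.817,0,0.0152,0.31,0,0,0,-0.817,0,0,0,0,0,0,0])

```text
time_s: 11.38
tcp_pos: [0.4838, -0.1037, 0.095]
tool_rot: [0.961, 0.275, -0.0, -0.0]
ft_force: [-0.4, -0.1, -2.0]
gripper_width: 0.18
gripper_force: 98.2
```

```bash
python3 -c "
from h import *
a=np.radians(32); to(.4845+.0008*np.sin(a),-.1027-.0008,.065,32); head(); nuthex()"
```

```text
t 11.38 tcp [ 0.4838 -0.1037  0.095 ] yaw 31.98 F [-0.4 -0.1 -2. ] M [-0.09  0.09 -0.02] grip 0.18 98.2
turn units [-0.002  0.003 -0.004] shift after turn [0.026 0.011 0.749] before [0.026 0.011 0.749]
head [ 0.5899 -0.0375  0.0949] Ftool [-0.4 -0.1  2. ]
nut (array([ 0.5923585 , -0.03540324]), np.float64(0.020392819863997238), np.float64(0.0010245454375847516), np.float64(-27.192916743101406))
```

Call:
carry_out(increments=[0,0.026,0.01,0.2,0,0,0,0,0,0,0.2,0,0,0,0,0,0,0.1,0,0,0,0,0,0,0.1,0,0,0,0,0,0,0.1,0,0,0,0,0,0,0.05,0,0,0,0,0,0,0,0,0,0])

```text
time_s: 12.4
tcp_pos: [0.485, -0.1031, 0.0653]
tool_rot: [0.961, 0.276, 0.0, 0.0]
ft_force: [-1.0, 0.3, -1.6]
gripper_width: 0.182
gripper_force: 98.4
```

```bash
python3 -c "
from h import *
to(.4845,-.1027,.065,32); head()"
```

```text
t 12.4 tcp [ 0.485  -0.1031  0.0653] yaw 32.05 F [-1.   0.3 -1.6] M [0.06 0.11 0.02] grip 0.182 98.4
turn units [ 0.    -0.001  0.008] shift after turn [-0.005 -0.016  0.008] before [-0.005 -0.016  0.008]
head [ 0.5909 -0.0368  0.0653] Ftool [-0.7 -0.8  1.6]
```

Call:
carry_out(increments=[0,0.0145,-0.303,0,0,0,0.8,0,0.0145,-0.303,0,0,0,0.8,0,0.0145,-0.303,0,0,0,0.8,0,0.0145,-0.303,0,0,0,0.8,0,0.0145,-0.303,0,0,0,0.8,0,0.0145,-0.303,0,0,0,0.8,0,0,0,0,0,0,0])

```text
time_s: 13.28
tcp_pos: [0.4651, -0.0336, 0.0652]
tool_rot: [1.0, -0.008, -0.001, 0.0]
ft_force: [-6.3, -2.2, -1.0]
gripper_width: 0.177
gripper_force: 98.5
```

Call:
carry_out(increments=[0,0.0036,-0.15,0,0,0,0.4,0,0,0,0,0,0,0])

```text
time_s: 13.52
tcp_pos: [0.4652, -0.028, 0.0652]
tool_rot: [0.999, -0.032, -0.001, 0.0]
ft_force: [-7.0, -1.5, -1.0]
gripper_width: 0.187
gripper_force: 98.6
```

```bash
python3 -c "
from h import *
to(.4845,-.1027,.065,32); head()"
```

```text
t 13.53 tcp [ 0.4652 -0.028   0.0652] yaw -3.63 F [-7.  -1.5 -1. ] M [-0.22  0.99 -0.07] grip 0.187 98.6
turn units [-3.000e-03  1.500e-02 -5.183e+00] shift after turn [-0.582  1.84   0.004] before [0.599 1.834 0.003]
head [ 0.59   -0.0359  0.0649] Ftool [-6.9  2.   1. ]
```

Call:
carry_out(increments=[0,-0.01,-0.15,0,0,0,0.4,0,-0.01,-0.15,0,0,0,0.4,0,0,0,0,0,0,0])

```text
time_s: 13.9
tcp_pos: [0.4664, -0.016, 0.0655]
tool_rot: [0.997, -0.079, 0.0, 0.0]
ft_force: [0.4, -1.9, -2.3]
gripper_width: 0.182
gripper_force: 98.2
```

Call:
carry_out(increments=[0,0,-0.15,0,0,0,0.4,0,0,-0.15,0,0,0,0.4,0,0,0,0,0,0,0])

```text
time_s: 14.28
tcp_pos: [0.4687, -0.0042, 0.0654]
tool_rot: [0.992, -0.127, 0.0, -0.0]
ft_force: [3.4, -0.5, -2.0]
gripper_width: 0.182
gripper_force: 98.2
```

```bash
python3 -c "
from h import *
to(.4845,-.1027,.065,32); head()"
```

```text
t 14.28 tcp [ 0.4687 -0.0042  0.0654] yaw -14.57 F [ 3.4 -0.5 -2. ] M [-0.15 -0.38  0.11] grip 0.182 98.2
turn units [ 2.000e-03 -7.000e-03 -6.774e+00] shift after turn [-0.971  2.297  0.011] before [1.001 2.284 0.011]
head [ 0.5897 -0.0357  0.0655] Ftool [ 3.4 -0.3  2. ]
```

```bash
python3 -c "
from h import *
nuthex()"
```

```text
nut (array([ 0.59165259, -0.03603665]), np.float64(0.021646893282192558), np.float64(0.0011013807486690485), np.float64(-8.644462642743335))
```

Call:
carry_out(increments=[0,0.01,-0.15,0,0,0,0.4,0,0.01,-0.15,0,0,0,0.4])

```text
time_s: 14.68
tcp_pos: [0.4722, 0.0071, 0.0652]
tool_rot: [0.984, -0.175, -0.0, 0.0]
ft_force: [-1.7, 0.2, -0.4]
gripper_width: 0.181
gripper_force: 98.5
```

```bash
python3 -c "
from h import *
to(.4845,-.1027,.065,32); head();nuthex()"
```

```text
t 14.68 tcp [0.4722 0.0071 0.0652] yaw -20.21 F [-1.7  0.2 -0.4] M [-0.04  0.24  0.51] grip 0.181 98.5
turn units [-1.000e-03  8.000e-03 -7.594e+00] shift after turn [-1.194  2.492  0.006] before [1.238 2.47  0.006]
head [ 0.5895 -0.0361  0.0651] Ftool [-1.7  0.4  0.4]
nut (array([ 0.59166523, -0.03595368]), np.float64(0.021612926063558087), np.float64(0.0010942741475922257), np.float64(-15.439922098380237))
```

Call:
carry_out(increments=[0,0.004,-0.15,0,0,0,0.4])

```text
time_s: 14.95
tcp_pos: [0.4742, 0.0124, 0.0652]
tool_rot: [0.98, -0.198, -0.001, 0.0]
ft_force: [-3.5, -4.1, -0.4]
gripper_width: 0.181
gripper_force: 98.8
```

Call:
carry_out(increments=[0,0.004,-0.15,0,0,0,0.4])

```text
time_s: 15.08
tcp_pos: [0.4763, 0.0174, 0.065]
tool_rot: [0.975, -0.222, -0.001, 0.001]
ft_force: [-8.0, -13.0, 0.9]
gripper_width: 0.188
gripper_force: 99.6
```

```bash
python3 -c "
from h import *
to(.4845,-.1027,.065,32); head();nuthex()"
```

```text
t 15.07 tcp [0.4763 0.0174 0.065 ] yaw -25.63 F [ -8.  -13.    0.9] M [-2.03  1.14  1.01] grip 0.188 99.6
turn units [ 0.012  0.023 -8.381] shift after turn [-1.416  2.656 -0.   ] before [1.485 2.618 0.004]
head [ 0.589  -0.0366  0.0648] Ftool [-1.6 15.2 -0.9]
nut (array([ 0.59173171, -0.03584006]), np.float64(0.02153345428276657), np.float64(0.0009500570410834565), np.float64(-17.03271940841978))
```

Call:
carry_out(increments=[0,0.002,-0.15,0,0,0,0.3,0,0,0,0,0,0,0])

```text
time_s: 15.48
tcp_pos: [0.4786, 0.0223, 0.0648]
tool_rot: [0.971, -0.239, -0.001, 0.001]
ft_force: [-7.7, -11.9, 1.2]
gripper_width: 0.181
gripper_force: 99.1
```

```bash
python3 -c "
from h import *
to(.4845,-.1027,.065,32); head();nuthex()"
```

```text
t 15.47 tcp [0.4786 0.0223 0.0648] yaw -27.65 F [ -7.7 -11.9   1.2] M [-1.96  1.22  0.55] grip 0.181 99.1
turn units [ 0.016  0.031 -8.675] shift after turn [-1.531  2.73  -0.005] before [1.582e+00 2.700e+00 1.000e-03]
head [ 0.5893 -0.0357  0.0645] Ftool [-1.3 14.1 -1.2]
nut (array([ 0.59172885, -0.03586   ]), np.float64(0.02155851144670035), np.float64(0.0008476698570561557), np.float64(-17.32294774456031))
```

```bash
python3 -c "
from h import *
p,_=snap('top','s2'); q,_=snap('scene','s2b')
a=cv2.resize(p[135:205,205:275],(400,400),interpolation=cv2.INTER_CUBIC); b=cv2.resize(q[170:250,230:310],(400,400),interpolation=cv2.INTER_CUBIC)
cv2.imwrite('pics/s2.png',np.hstack([a,b])[:,:,::-1])"
```

```text
(no output)
```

View pics/s2.png

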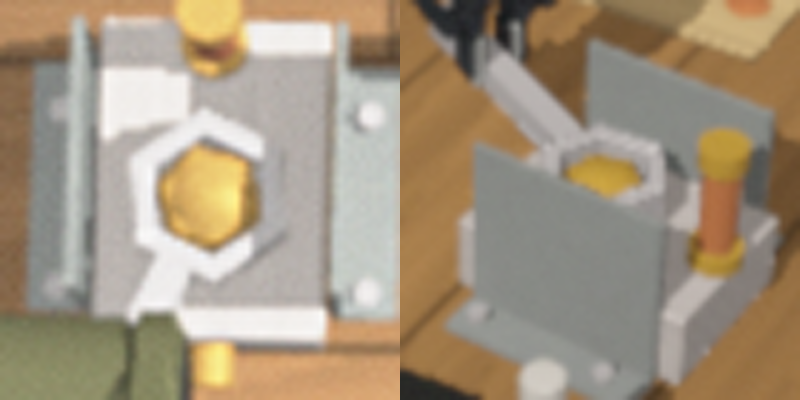

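Call:
carry_out(increments=[0,0.002,-0.1,0,0,0,0.26,0,0,0,0,0,0,0])

```text
time_s: 15.98
tcp_pos: [0.4801, 0.0254, 0.0647]
tool_rot: [0.967, -0.254, -0.002, 0.002]
ft_force: [-11.8, -15.7, 1.6]
gripper_width: 0.18
gripper_force: 99.5
```

```bash
python3 -c "
from h import *
to(.4845,-.1027,.065,32); head();nuthex()"
```

```text
t 15.97 tcp [0.4801 0.0254 0.0647] yaw -29.41 F [-11.8 -15.7   1.6] M [-2.73  1.61  0.8 ] grip 0.18 99.5
turn units [ 0.024  0.04  -8.932] shift after turn [-1.604  2.773 -0.008] before [1.668 2.735 0.   ]
head [ 0.589  -0.036   0.0643] Ftool [-2.6 19.5 -1.6]
nut (array([ 0.59173275, -0.03586426]), np.float64(0.02154872476792777), np.float64(0.000800768728574574), np.float64(-18.599882144143663))
```

Call:
carry_out(increments=[0,0.0,-0.12,0,0,0,0.3,0,0,0,0,0,0,0])

```text
time_s: 16.38
tcp_pos: [0.4821, 0.0291, 0.0645]
tool_rot: [0.963, -0.271, -0.002, 0.003]
ft_force: [-13.6, -21.4, 3.4]
gripper_width: 0.184
gripper_force: 100.0
```

```bash
python3 -c "
from h import *
to(.4845,-.1027,.065,32); head();nuthex()"
```

```text
t 16.38 tcp [0.4821 0.0291 0.0645] yaw -31.46 F [-13.6 -21.4   3.4] M [-3.58  2.08  0.98] grip 0.184 100.0
turn units [ 0.032  0.049 -9.23 ] shift after turn [-1.695  2.825 -0.012] before [ 1.77   2.779 -0.   ]
head [ 0.5887 -0.0362  0.0642] Ftool [-0.5 25.4 -3.2]
nut (array([ 0.59161833, -0.03582575]), np.float64(0.02148309953482603), np.float64(0.0006363717970064019), np.float64(-19.16739096646171))
```

Call:
carry_out(increments=[0,0.003,0.14,0,0,0,-0.37,0,0.003,0.14,0,0,0,-0.36,0,0,0,0,0,0,0])

```text
time_s: 16.9
tcp_pos: [0.4776, 0.0203, 0.065]
tool_rot: [0.973, -0.229, -0.001, 0.001]
ft_force: [-6.8, -9.8, 0.4]
gripper_width: 0.182
gripper_force: 99.3
```

```bash
python3 -c "
from h import *
to(.4845,-.1027,.065,32); head();nuthex()
c=robot.camera_info('top'); p,_=snap('top','s3')
g=p[170:186,225:250].astype(int); hs=cv2.cvtColor(p,cv2.COLOR_RGB2HSV)
"
```

```text
t 16.9 tcp [0.4776 0.0203 0.065 ] yaw -26.46 F [-6.8 -9.8  0.4] M [-1.75  1.06  0.45] grip 0.182 99.3
turn units [ 0.01   0.023 -8.503] shift after turn [-1.482e+00  2.698e+00 -1.000e-03] before [1.524 2.675 0.003]
head [ 0.5895 -0.0354  0.0648] Ftool [-1.7 11.9 -0.4]
nut (array([ 0.59173392, -0.03580648]), np.float64(0.021521290721279635), np.float64(0.0008987730644142228), np.float64(-17.48237338812595))
```

Call:
carry_out(increments=[0,0.003,0.15,0,0,0,-0.4,0,0.003,0.15,0,0,0,-0.4,0,0.003,0.12,0,0,0,-0.3,0,0,0,0,0,0,0])

```text
time_s: 17.6
tcp_pos: [0.472, 0.0057, 0.0653]
tool_rot: [0.986, -0.165, -0.0, -0.0]
ft_force: [-1.0, 0.0, -1.5]
gripper_width: 0.183
gripper_force: 98.9
```

```bash
python3 -c "
from h import *
to(.4845,-.1027,.065,32); head();nuthex()
"
```

```text
t 17.6 tcp [0.472  0.0057 0.0653] yaw -19.02 F [-1.   0.  -1.5] M [-0.01  0.3  -0.09] grip 0.183 98.9
turn units [-2.000e-03  3.000e-03 -7.421e+00] shift after turn [-1.169  2.464  0.006] before [1.18  2.459 0.006]
head [ 0.5901 -0.0351  0.0652] Ftool [-1.   0.3  1.5]
nut (array([ 0.59192861, -0.0359504 ]), np.float64(0.02154191705897122), np.float64(0.0011831990141946166), np.float64(-15.80782159911027))
```

Call:
carry_out(increments=[0,0,0,-0.2,0,0,0,0,0,0,-0.2,0,0,0,0,0,0,-0.35,0,0,0,0,0,0,-0.75,0,0,0,0,0,0,-0.75,0,0,0,0,0,0,0,0,0,0])

```text
time_s: 18.5
tcp_pos: [0.4732, 0.006, 0.1578]
tool_rot: [0.986, -0.165, 0.002, -0.0]
ft_force: [0.5, 0.3, -2.5]
gripper_width: 0.183
gripper_force: 98.9
```

```bash
python3 -c "
from h import *
nuthex(); to(.416,-.2773,.155,-8.15)
"
```

```text
nut (array([ 0.59808619, -0.0329752 ]), np.float64(0.01657620063942253), np.float64(0.0005893682658202166), np.float64(6.857631503483731))
t 18.65 tcp [0.4717 0.0061 0.1545] yaw -19.03 F [-0.7 -0.1 -2.3] M [0.04 0.15 0.08] grip 0.182 98.9
turn units [ 1.000e-03  9.000e-03 -1.583e+00] shift after turn [-0.375  7.211 -0.012] before [ 0.993  7.152 -0.011]
```

Call:
carry_out(increments=[0,0,0,0,0,0,-0.79,0,0,0,0,0,0,-0.79,0,-0.047,0.9,0,0,0,0,0,-0.047,0.9,0,0,0,0,0,-0.047,0.9,0,0,0,0,0,-0.047,0.9,0,0,0,0,0,-0.047,0.9,0,0,0,0,0,-0.047,0.9,0,0,0,0,0,-0.047,0.9,0,0,0,0,0,-0.047,0.9,0,0,0,0,0,0,0,0,0,0,0])

```text
time_s: 20.02
tcp_pos: [0.4154, -0.2784, 0.154]
tool_rot: [0.997, -0.072, -0.001, -0.0]
ft_force: [0.6, -0.3, -2.9]
gripper_width: 0.185
gripper_force: 99.0
```

```bash
python3 -c "
from h import *
nuthex(); to(.416,-.2773,.0085,-8.15)
"
```

```text
nut (array([ 0.59059859, -0.03586276]), np.float64(0.021787038591758186), np.float64(0.0012027204623805438), np.float64(-12.655560217047423))
t 20.18 tcp [ 0.4162 -0.2762  0.1545] yaw -8.15 F [-0.2  0.2 -2.6] M [-0.02  0.08 -0.06] grip 0.184 99.0
turn units [-0.007  0.011 -0.   ] shift after turn [-1.00e-03  2.70e-02  3.65e+00] before [3.00e-03 3.10e-02 3.65e+00]
```

Call:
carry_out(increments=[0,0,0.02,0.8,0,0,0,0,0,0,0.8,0,0,0,0,0,0,0.8,0,0,0,0,0,0,0.6,0,0,0,0,0,0,0.3,0,0,0,0,0,0,0.15,0,0,0,0,0,0,0.1,0,0,0,0,0,0,0.05,0,0,0,0,0,0,0.04,0,0,0,0,0,0,0,0,0,0])

```text
time_s: 21.42
tcp_pos: [0.4164, -0.2778, 0.0098]
tool_rot: [0.997, -0.071, 0.0, 0.0]
ft_force: [-0.7, 0.3, -1.6]
gripper_width: 0.182
gripper_force: 99.0
```

```bash
python3 -c "
from h import *
nuthex(); to(.416,-.2773,.0085,-8.15)
"
```

```text
nut (array([ 0.59059664, -0.03590818]), np.float64(0.021783041456668772), np.float64(0.0011802887430749569), np.float64(-12.808441453609674))
t 21.57 tcp [ 0.4163 -0.2778  0.0098] yaw -8.17 F [ 0.7 -0.4 -2.5] M [-0.02  0.13 -0.01] grip 0.185 99.0
turn units [ 0.001 -0.002 -0.003] shift after turn [-0.01  -0.01   0.033] before [-0.01  -0.01   0.033]
```

Lower the last millimetre or so, then check force before opening.

Call:
carry_out(increments=[0,0,0,0.03,0,0,0,0,0,0,0.02,0,0,0,0,0,0,0,0,0,0])

```text
time_s: 21.95
tcp_pos: [0.4163, -0.2778, 0.0082]
tool_rot: [0.997, -0.071, 0.0, 0.0]
ft_force: [-3.8, 1.8, 6.4]
gripper_width: 0.18
gripper_force: 100.3
```

Wrench is on the mat (6 N up). Open partly, then rise.

Call:
carry_out(increments=[0.3,0,0,0,0,0,0,0.5,0,0,0,0,0,0,1,0,0,0,0,0,0,1,0,0,0,0,0,0,1,0,0,0,0,0,0,1,0,0,-0.3,0,0,0,1,0,0,-0.7,0,0,0,1,0,0,-0.9,0,0,0,1,0,0,-0.9,0,0,0,1,0,0,-0.9,0,0,0,1,-0.5,0,0,0,0,0,1,0,0,0,0,0,0])

```text
time_s: 23.45
tcp_pos: [0.396, -0.2748, 0.1567]
tool_rot: [0.997, -0.072, 0.0, 0.0]
ft_force: [-0.1, 0.7, 0.0]
gripper_width: 0.997
gripper_force: 0.0
```

```bash
python3 -c "
from h import *
nuthex(); to(.416,-.2773,.0085,-8.15)
p,_=snap('scene','end'); q,_=snap('top','endt')
a=cv2.resize(p[120:320,60:360],(450,300)); b=cv2.resize(q[120:300,190:400],(350,300)); cv2.imwrite('pics/end.png',np.hstack([a,b])[:,:,::-1])"
```

```text
nut (array([ 0.59058589, -0.03588664]), np.float64(0.021780911806608457), np.float64(0.0011964983647417514), np.float64(-12.631888804979496))
t 23.6 tcp [ 0.3968 -0.2749  0.1558] yaw -8.17 F [ 0.4 -0.2  0.5] M [-0.01  0.01 -0.02] grip 0.999 0.0
turn units [-0.    -0.    -0.003] shift after turn [ 0.483 -0.009  3.682] before [ 0.483 -0.009  3.682]
```

View pics/end.png

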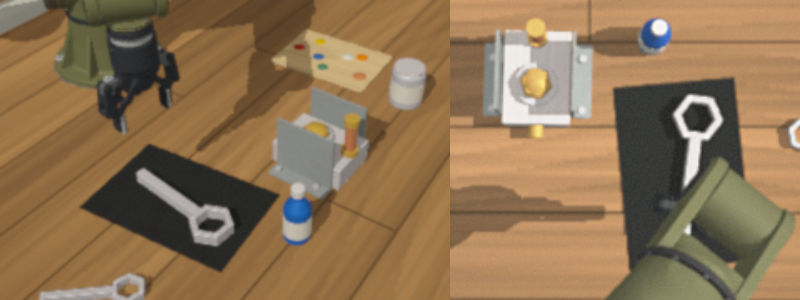

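The wrench lies flat on the mat (head ≈(211,224)) with the gripper clear. The nut's turn is about 1.82 rad, and the bottle and tin are still standing.

```bash
python3 -c "
from station import robot
print(robot.finish_job())"
```

```text
the job is handed in; nothing more can be done
None
```

I tightened the nut about 1.82 rad in two strokes until it met its stop, laid the wrench flat back on the mat without touching the bottle or tin, and handed the job in after about 24 s of robot time.

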